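Jar onto the tray, tray into the rack

TASK

Stand the empty glass jar upright on the flat of the metal tray beside the bowl, setting it down gently rather than dropping it. Then slide the loaded tray, bowl end first, all the way into the runners at the foot of the wire rack until it meets the back stop, and let go, with the jar and the bowl still upright on it. Leave everything else on the table where it is.

Things in the scene. Friction and masses are not known exactly. Their poses are not given: they have to be found in the camera images.
- jar: Empty clear glass jar, open at the top, standing on the table: 56 mm diameter up to 74 mm height, narrower neck, 90 mm tall in all, about 0.16 kg. Origin: centre of its underside, z up. It may stand to the right or to the left of the table's middle, the place being swapped with the tin's.
- tray: Plain aluminium baking tray, loose on the table, about 0.5 kg: pan 200 mm long (its x) by 180 mm wide (its y), rim 18 mm high, walls and floor 5 mm thick, so things stand on it 5 mm above the origin. Origin: centre of the pan's underside. A straight wooden handle sticks out from the middle of its -x end; the +x end goes into the rack first.
- tray_grip (a point): Point on the tray's wooden handle where it is best pinched across: 172 mm from the pan's centre towards -x (72 mm beyond the pan's edge), 34 mm above the table. Axes as the tray's. The handle is level, 16 mm wide (y), from 12 to 45 mm above the table, and runs from x = -108 to -220 mm in the tray's frame.
- bowl: Small white ceramic bowl, 84 mm across the rim, 42 mm tall, standing from the start on the half of the tray away from the handle; the half near the handle is free. Origin: centre of its underside.
- rack: Fixed steel wire rack on the table, its mouth on its -x side, facing the robot's right. Origin and axes are those of the tray when fully home: tray origin = rack origin, same heading. At its foot two side runners 188 mm apart inside, x = -100 to 110 mm, 24 mm high, each with a ledge reaching inwards over the tray's rim at 24 to 28 mm height. Back stop's face at x = 101 mm.
- rack_mouth (a point): Middle of the rack's mouth, between the front ends of the runners, 12 mm above the table, 100 mm before the rack's origin; axes as the rack's.
- rack_shelf (a point): Middle of the rack's top wire shelf, 165 mm above the table. The shelf is 10 mm thick, spans x = -85 to 110 mm and y = +-105 mm in the rack's frame, stands on four corner posts 10 mm thick, and carries two small spice pots (up to 220 mm height). Below it the rack is open.
- tin: Sealed plain steel tin can, 70 mm diameter, 100 mm tall; stays where it is.
- can_opener: Steel can opener lying flat, about 150 mm long, 31 mm tall at its turning knob; stays where it is.
- sieve: Green plastic sieve, 132 mm across, 48 mm tall, with a handle; stays where it is.
- rolling_pin: Wooden rolling pin, 300 mm long, 44 mm thick, lying near the right edge; stays where it is.
- mug: White ceramic mug, 76 mm across, 90 mm tall; stays where it is.
- oil: Amber glass oil bottle, 68 mm across, 200 mm tall; stays where it is.
Things that resemble listed ones, but are neither listed nor needed, are in the scene too. What is shaped like the bowl but brown is not meant.

How it is judged:
On the way:
1. the jar stands upright on the tray, let go, while the tray is still outside the rack (x of jar in the frame of tray between -0.072 and 0.072 m and y of jar in the frame of tray between -0.062 and 0.062 m and z of jar in the frame of tray between 0.001 and 0.01 m and angle between jar's own z axis and vertical below 0.12 rad and contact force between the fingers and jar below 0.1 N and x of tray in the frame of rack below -0.15 m), for 0.2 s.
At the end, for the whole second after the job is handed in: The tray lies flat in the rack's runners, within 8 mm of the back-stop (home) position and 8 mm sideways, aligned within 0.06 rad; the jar and the bowl stand upright (within 0.12 rad) on the tray's floor inside its rim; all are at rest and released (x of tray in the frame of rack between -0.008 and 0.006 m and y of tray in the frame of rack between -0.008 and 0.008 m and z of tray in the frame of rack below 0.004 m and angle between the x axis of tray and the x axis of rack, either way round below 0.06 rad and angle between tray's own z axis and vertical below 0.03 rad and x of jar in the frame of tray between -0.072 and 0.072 m and y of jar in the frame of tray between -0.062 and 0.062 m and z of jar in the frame of tray between 0.001 and 0.01 m and angle between each of jar, bowl's own z axis and vertical below 0.12 rad and x of bowl in the frame of tray between -0.062 and 0.062 m and y of bowl in the frame of tray between -0.052 and 0.052 m and z of bowl in the frame of tray between 0.001 and 0.01 m and linear speed of each of tray, jar, bowl below 0.01 m/s); the robot touches nothing.
It fails at once if the jar is dropped (falls freely faster than 0.6 m/s, some 18 mm) (linear speed of jar above 0.6 m/s and contact force between the fingers and jar below 0.05 N).
It fails at once if the jar or the bowl tips over (angle between any of jar, bowl's own z axis and vertical above 0.7 rad).
It fails at once if one of the other things on the table (tin, can opener, sieve, rolling pin, mug, oil bottle) is shifted by more than 30 mm (distance of any of tin, can_opener, sieve, rolling_pin, mug, oil from where it was at the start of the episode above 0.03 m).
It also fails if it takes over 64 s, if anything falls off the work surface, if the arm or the gripper's body presses on something with over 40 N, if the wrist force passes 120 N, or if a joint passes its speed limit or range.

ROBOT

A 6-joint arm with a two-finger parallel gripper is mounted at the origin on the work surface. World frame = base frame: x ahead of the robot, y to its left, z up, the work surface at z = 0. Lengths are in m, angles in rad, forces in N, time in s.
With the tool pointing down it reaches from about 0.25 to 0.775 m from the base axis. Payload 8.9 kg.
Tool frame: the origin (TCP) lies midway between the tips of the shut fingers; the grasp point (between the pads) lies 19 mm behind it; z points along the fingers, y is the line along which they close (so a half turn about z gives the same grasp; the last joint's range is limited). The gripper opens to 85 mm and grips with 20 to 120 N. Pads are 22 mm wide; open, the fingers measure 114 mm over their backs; the gripper's body (76 mm by 85 mm) begins 54 mm behind the grasp point. The pads swing forward as they close: fully open they stand 13 mm farther back than shut.
Start: joints at [-1.419, 0.291, -0.153, 1.127, 0, 1.431], TCP at [0.151, -0.503, 0.207] pointing down, gripper open.
Joint ranges: [-2.52, 2.52], [-0.91, 1.74], [-1.3, 1.37], [-1.96, 2.02], [-1.52, 1.47], [-3.14, 3.14]. Speed limits (rad/s): [2.22, 2.22, 2.79, 3.14, 3.14, 3.14].

INTERFACE

Orientations are given as a unit quaternion [x, y, z, w].
In Python, from station import sensors, optics, ctrl, models gives the robot as it stands. The module is installed in compiled form; this text tells all that it offers.
- The arm moves only by the tool send_rows, never from a script. Its arguments are lists of equal length, an entry for each row: "gripper": the finger opening in mm, from 0 to 85.4; "slide": the shift along the tool's x, y, z in mm, a list of three; "rot": the turn, a rotation vector about the tool's x, y, z in rad, a list of three. A call has exactly 10 rows; each row is the pose to reach, as a shift and turn from the pose commanded when the call began, along the tool's axes at that moment; what a row does not reach only later rows make up. A row lasts 1/12 s, in which the tool goes at most 41.7 mm and 7.16 degrees, less where a joint would pass 70% of its speed; a pose out of reach is approached as far as the arm can. A call with a gripper value outside its range is refused whole. The fingers move at their own pace and stop on an object; the grip force is fixed at half the most. Time passes only in rows, so rows that repeat a pose let the fingers close, or fill a call up. It gives the time, the measured TCP pose, the force, the opening and the grip force at its end, in the units of the state.
- sensors.get_obs(): the state, without advancing time (a new reading comes with each control period).
- optics.camera(name): name is "scene" or "top"; returns a dict with "frame" (400x640x3 uint8, red, green, blue), "camera_matrix" (3x3 intrinsics, pixels), "xyz" and "rotation" of the camera in the world. Camera axes: x right, y down, z forward; pixel columns grow to the right and rows downward; lengths in m; the calibration is good to about 2 mm. A picture is of the moment at which its call begins. There is no depth.
- ctrl.hand_in(): hands the job in; it is judged then, once.
Trained networks look in the newest picture that a camera, given by its name, has taken for a name from the list of things; names that differ only in an ending like _2 or _b are one class to them, and where a whole thing is asked for, a point or a joint stands for the part that bears it (a point fixed in the world has none). Each returns a list of dicts, best first, with "score" (0 to 1); they miss things now and then, are a little off and sometimes report something else, mostly with a low value. They report only what shows in the picture. A call takes as long as a camera call. They do not tell look-alikes from the thing itself.
- models.look_for(camera, thing): "point" ([x, y, z] in m, in world coordinates, good to about 4 mm: the middle of the surface that is visible of it).
- models.cut_out(camera, thing): "pixels" (400x640 bool, what is visible of it).
The state is a dict: "time_s": time; "qpos": joint angles; "joint_vel": joint speeds; "effort": joint torques, N m; "position": TCP position; "tool_rot": TCP orientation; "ft_force": force on the tool from outside, world axes, zero at the start; "torque": the same for the moment, N m; "width": finger opening in m; "gripper_force": force on a finger pad.
Only numpy, scipy, OpenCV 4.12 (cv2) and the standard library are available. Lean on these libraries where they do the work, as an engineer would, in place of code of your own. Each camera call takes 0.05 s, during which the arm holds its last target. There are 200 camera calls.

## Working session

There is one attempt and no reset: what is moved stays moved. The work goes in short steps, Python scripts to look and compute and a tool call to move; the robot and the scene stay as the last step left them, time stands still between calls to the robot, and variables do not carry over. Pictures are saved under pics/ and viewed, at most 10 in all, crops included, and the job is handed in when it is done.

Besides the shell and the picture viewer there is one more tool, called after "Emit:" in YAML: its name, and indented under it one key for each argument. send_rows: Moves the arm, as the interface text tells. Its arguments: {"type":"object","properties":{"gripper":{"type":"array"},"slide":{"type":"array"},"rot":{"type":"array"}},"required":["gripper","slide","rot"]}

```bash
mkdir -p pics; cat > h.py <<'E'
import numpy as np, cv2
from station import sensors, optics, ctrl, models
from scipy.spatial.transform import Rotation as R
def cam(n):
    c=optics.camera(n); return c
def save(c,fn,box=None,s=1):
    f=c["frame"][:,:,::-1]
    if box: f=f[box[1]:box[3],box[0]:box[2]]
    if s!=1: f=cv2.resize(f,None,fx=s,fy=s,interpolation=cv2.INTER_CUBIC)
    cv2.imwrite("pics/"+fn,f)
def proj(c,p):
    q=(np.atleast_2d(p)-c["xyz"])@np.array(c["rotation"]); u=q@np.array(c["camera_matrix"]).T
    return u[:,:2]/u[:,2:]
def unproj(c,uv,z):
    uv=np.atleast_2d(uv); d=np.c_[uv,np.ones(len(uv))]@np.linalg.inv(c["camera_matrix"]).T@np.array(c["rotation"]).T
    o=np.array(c["xyz"]); return o+d*((z-o[2])/d[:,2:])
def st():
    o=sensors.get_obs(); print(o["time_s"],np.round(o["position"],4),np.round(R.from_quat(o["tool_rot"]).as_matrix(),3).tolist(),"w",o["width"],"gf",o["gripper_force"],"f",np.round(o["ft_force"],1),"q",np.round(o["qpos"],3)); return o
E
python3 - <<'E'
from h import *
st()
for n in("top","scene"):
    c=cam(n); save(c,n+"0.png"); print(n,np.round(c["xyz"],3),np.round(c["rotation"],3).tolist(),np.round(c["camera_matrix"],1).tolist())
    for t in "jar tray tray_grip bowl rack rack_mouth rack_shelf tin can_opener sieve rolling_pin mug oil".split():
        try:
            for d in models.look_for(n,t)[:3]: print(t,round(d["score"],2),np.round(d["point"],3),np.round(proj(c,d["point"])[0]))
        except Exception as e: print(t,e)
E
```

```text
0.0 [ 0.1505 -0.5025  0.2067] [[0.958, 0.287, -0.0], [0.287, -0.958, 0.001], [0.0, -0.001, -1.0]] w 0.0854326138523608 gf 0.0 f [-0.1 -0.1 -0.1] q [-1.419  0.291 -0.154  1.127 -0.     1.431]
top [0.32  0.005 1.497] [0.711, -0.702, 0.03, -0.033] [[455.4, 0.0, 319.9], [0.0, 455.4, 197.8], [0.0, 0.0, 1.0]]
jar matmul: Input operand 1 has a mismatch in its core dimension 0, with gufunc signature (n?,k),(k,m?)->(n?,m?) (size 4 is different from 3)
tray matmul: Input operand 1 has a mismatch in its core dimension 0, with gufunc signature (n?,k),(k,m?)->(n?,m?) (size 4 is different from 3)
tray_grip matmul: Input operand 1 has a mismatch in its core dimension 0, with gufunc signature (n?,k),(k,m?)->(n?,m?) (size 4 is different from 3)
bowl matmul: Input operand 1 has a mismatch in its core dimension 0, with gufunc signature (n?,k),(k,m?)->(n?,m?) (size 4 is different from 3)
rack matmul: Input operand 1 has a mismatch in its core dimension 0, with gufunc signature (n?,k),(k,m?)->(n?,m?) (size 4 is different from 3)
rack_mouth matmul: Input operand 1 has a mismatch in its core dimension 0, w
[... 2098 characters left out ...]
perand 1 has a mismatch in its core dimension 0, with gufunc signature (n?,k),(k,m?)->(n?,m?) (size 4 is different from 3)
sieve matmul: Input operand 1 has a mismatch in its core dimension 0, with gufunc signature (n?,k),(k,m?)->(n?,m?) (size 4 is different from 3)
rolling_pin matmul: Input operand 1 has a mismatch in its core dimension 0, with gufunc signature (n?,k),(k,m?)->(n?,m?) (size 4 is different from 3)
mug matmul: Input operand 1 has a mismatch in its core dimension 0, with gufunc signature (n?,k),(k,m?)->(n?,m?) (size 4 is different from 3)
oil matmul: Input operand 1 has a mismatch in its core dimension 0, with gufunc signature (n?,k),(k,m?)->(n?,m?) (size 4 is different from 3)
```

The camera rotation is a quaternion; I'll convert it.

```bash
sed -i 's/    c=optics.camera(n); return c/    c=optics.camera(n); c["rotation"]=R.from_quat(c["rotation"]).as_matrix(); return c/' h.py
python3 - <<'E'
from h import *
for n in("top","scene"):
    c=cam(n); save(c,n+"0.png"); print(n,np.round(c["rotation"],2).tolist())
    for t in "jar tray tray_grip bowl rack rack_mouth rack_shelf tin can_opener sieve rolling_pin mug oil".split():
        for d in models.look_for(n,t)[:3]: print(t,round(d["score"],2),np.round(d["point"],3),np.round(proj(c,d["point"])[0]))
E
```

```text
top [[0.01, -1.0, 0.09], [-1.0, -0.01, 0.0], [-0.0, -0.09, -1.0]]
jar 0.78 [0.408 0.188 0.026] [265. 211.]
tray 0.83 [ 0.578 -0.074  0.001] [346. 161.]
tray_grip 0.8 [ 0.578 -0.074  0.004] [346. 161.]
tray_grip 0.4 [ 0.645 -0.438  0.046] [460. 140.]
bowl 0.89 [ 0.599 -0.005  0.024] [325. 153.]
rack 0.66 [0.636 0.306 0.162] [222. 131.]
rack_mouth 0.77 [0.635 0.304 0.164] [222. 131.]
rack_shelf 0.83 [0.637 0.305 0.164] [222. 131.]
tin 0.63 [ 0.411 -0.253  0.099] [406. 210.]
tin 0.47 [ 0.38  -0.013  0.013] [327. 220.]
can_opener 0.96 [ 0.381 -0.012  0.014] [327. 220.]
can_opener 0.59 [ 0.41  -0.252  0.102] [405. 210.]
sieve 0.56 [0.415 0.458 0.026] [182. 207.]
sieve 0.49 [0.274 0.399 0.136] [189. 253.]
rolling_pin 0.74 [0.406 0.187 0.026] [265. 211.]
rolling_pin 0.6 [ 0.413 -0.406  0.041] [450. 211.]
mug 0.69 [ 0.643 -0.443  0.042] [461. 140.]
mug 0.51 [0.405 0.186 0.029] [266. 211.]
oil 0.92 [0.277 0.398 0.135] [189. 251.]
oil 0.25 [ 0.38  -0.012  0.011] [327. 220.]
scene [[0.21, 0.76, -0.62], [0.98, -0.17, 0.12], [-0.02, -0.63, -0.78]]
jar 0.65 [0.419 0.177 0.059] [380. 194.]
tray 0.73 [ 0.592 -0.078  0.004] [308. 269.]
tray_grip 0.81 [ 0.596 -0.078  0.003] [308. 270.]
tray_grip 0.17 [ 0.436 -0.261  0.087] [232. 219.]
bowl 0.87 [ 0.583 -0.006  0.028] [332. 257.]
bowl 0.58 [ 0.195 -0.289  0.027] [219. 173.]
rack 0.76 [0.696 0.302 0.16 ] [461. 242.]
rack_mouth 0.57 [0.69  0.306 0.16 ] [462. 240.]
rack_mouth 0.35 [ 0.592 -0.074  0.002] [309. 269.]
rack_shelf 0.93 [0.697 0.303 0.158] [462. 243.]
tin 0.96 [ 0.435 -0.258  0.083] [233. 220.]
can_opener 0.73 [ 0.386 -0.017  0.01 ] [315. 207.]
sieve 0.61 [0.384 0.469 0.026] [467. 177.]
rolling_pin 0.86 [ 0.434 -0.413  0.038] [182. 238.]
mug 0.92 [ 0.655 -0.442  0.049] [173. 307.]
mug 0.48 [ 0.587 -0.005  0.027] [333. 258.]
mug 0.4 [0.417 0.175 0.057] [379. 194.]
oil 0.78 [0.299 0.402 0.108] [441. 142.]
```

View pics/top0.png

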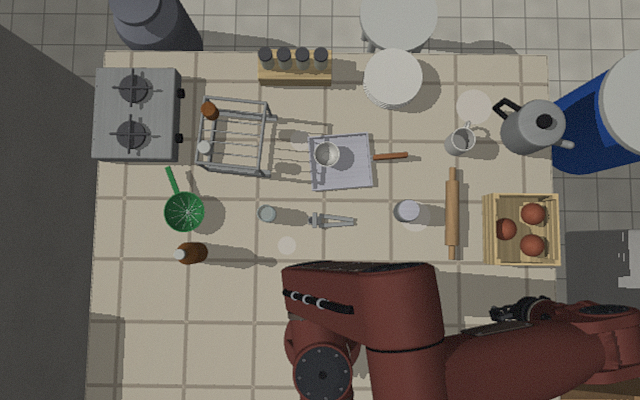

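View pics/scene0.png

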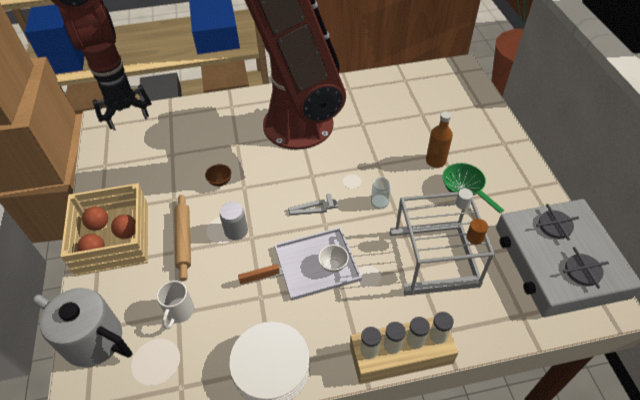

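Top view: clear jar at (266,213), steel tin at (406,210), tray at (342,162) with the white bowl at (326,153) and its handle near (390,156), rack at (235,135), can opener at (332,220). Scene view: jar (380,193), tin (233,221), brown bowl (218,175).
Possible jars: the glass at top (266,213) / scene (380,193), the tin at top (406,210) / scene (233,221), and the mug at top (460,140). The clear, narrow-necked one is the jar. One close crop to check that choice.

```bash
python3 - <<'E'
from h import *
c=cam("top"); save(c,"top1.png",(190,85,420,240),3.4)
s=cam("scene"); save(s,"scene1.png",(230,160,510,310),2.8)
for n,cc in(("top",c),("scene",s)):
  for t in("jar","tray","bowl","tray_grip","rack"):
    d=models.cut_out(n,t)[0]; m=d["pixels"].astype(np.uint8); np.save(f"m_{n}_{t}.npy",m)
    ys,xs=np.nonzero(m); r=cv2.minAreaRect(np.c_[xs,ys].astype(np.float32))
    print(n,t,round(d["score"],2),m.sum(),xs.min(),xs.max(),ys.min(),ys.max(),np.round(cv2.boxPoints(r),1).tolist())
E
```

```text
top jar 0.69 272 257 275 204 221 [[257.0, 204.0], [275.0, 204.0], [275.0, 221.0], [257.0, 221.0]]
top tray 0.82 2970 308 406 132 190 [[306.5, 135.8000030517578], [404.0, 127.69999694824219], [408.5, 182.5], [311.0, 190.60000610351562]]
top bowl 0.95 478 314 337 142 166 [[314.0, 142.0], [337.0, 142.0], [337.0, 166.0], [314.0, 166.0]]
top tray_grip 0.88 3173 307 407 132 190 [[306.6000061035156, 135.8000030517578], [404.8999938964844, 127.80000305175781], [409.5, 183.5], [311.1000061035156, 191.5]]
top rack 0.72 2488 194 276 95 177 [[193.0, 169.5], [200.89999389648438, 94.19999694824219], [277.70001220703125, 102.19999694824219], [269.8999938964844, 177.60000610351562]]
scene jar 0.6 539 370 390 177 209 [[368.29998779296875, 207.39999389648438], [373.6000061035156, 175.60000610351562], [392.20001220703125, 178.6999969482422], [386.8999938964844, 210.5]]
scene tray 0.93 4061 238 361 228 300 [[231.8000030517578, 256.70001220703125], [345.1000061035156, 223.5], [361.79998779296875, 280.70001220703125], [248.5, 313.8999938964844]]
scene bowl 0.71 465 205 230 165 186 [[205.0, 165.0], [230.0, 165.0], [230.0, 186.0], [205.0, 186.0]]
scene tray_grip 0.86 3944 238 360 228 300 [[231.8000030517578, 256.79998779296875], [345.20001220703125, 224.39999389648438], [361.29998779296875, 280.6000061035156], [247.89999389648438, 313.0]]
scene rack 0.9 3747 390 493 189 295 [[385.20001220703125, 200.3000030517578], [483.3999938964844, 186.0], [497.70001220703125, 284.5], [399.6000061035156, 298.79998779296875]]
```

View pics/top1.png

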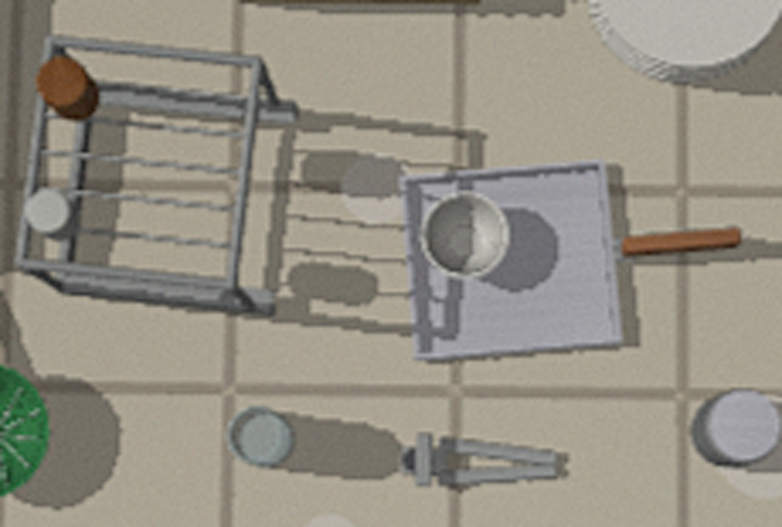

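View pics/scene1.png

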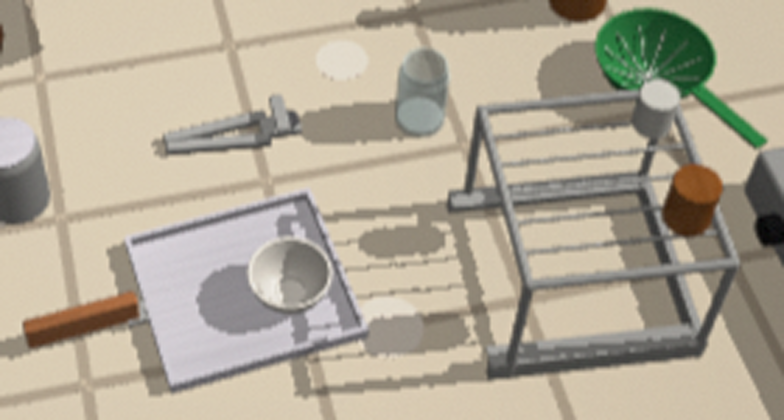

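The crop confirms it: clear jar with an open top at crop (260,437), the tin is the opaque one at (742,427). Tray corners, handle, runners and shelf corners are all readable, so I fit the poses from both views.

```bash
cat > fit.py <<'E'
from h import *
from scipy.optimize import least_squares
c=cam("top"); s=cam("scene")
T=lambda l:np.array(l)/3.4+[190-.35,85-.35]
S=lambda l:np.array(l)/2.8+[230-.32,160-.32]
def pts(p,q):
    q=np.array(q,float); a=p[2]; return np.c_[p[0]+np.cos(a)*q[:,0]-np.sin(a)*q[:,1],p[1]+np.sin(a)*q[:,0]+np.cos(a)*q[:,1],q[:,2]]
def fit(x0,obs,lab):
    f=lambda p:np.concatenate([(proj(cc,pts(p,m))-u).ravel() for cc,m,u in obs])
    r=least_squares(f,x0,loss="soft_l1"); print(lab,np.round(r.x,4),np.round(f(r.x).reshape(-1,2),1).tolist()); return r.x
if __name__=="__main__":
    z=.018; tm=[[.1,-.09,z],[-.1,-.09,z],[-.1,.09,z],[.1,.09,z]]
    to=T([[403,178],[606,162],[622,342],[416,360]]); so=S([[365,333],[173,387],[127,238],[308,193]])
    t=fit([.58,-.05,1.5],[(c,tm,to),(s,tm,so)],"tray"); fit([.58,-.05,1.5],[(c,tm,to)],"top only"); fit([.58,-.05,1.5],[(s,tm,so)],"scene only")
    print("handle end top",T([740,238]),proj(c,pts(t,[[-.22,0,.045],[-.172,0,.045]])))
    z=.17; rm=[[.11,-.105,z],[-.085,-.105,z],[-.085,.105,z],[.11,.105,z]]
    to=T([[50,38],[263,58],[239,310],[18,265]]); to[2]=T([[237,296]])[0]
    rs=[[-.085,.105,z],[.11,-.105,z],[-.085,-.105,z]]; so=S([[481,107],[736,262],[527,284]])
    fit([.63,.3,1.5],[(c,rm,to),(s,rs,so)],"rack"); fit([.63,.3,1.5],[(c,rm,to)],"top only");fit([.63,.3,1.5],[(s,rs,so)],"scene only")
    a=unproj(c,T([[297,112],[274,302]]),.028); print("runner ends",a.round(4),a.mean(0)) 
    b=unproj(s,S([[450,196],[490,352]]),.028); print(b.round(4),b.mean(0))
    print("jar base scene",unproj(s,S([[420,116]]),.003)," jar top scene",unproj(s,S([[427,68]]),.09),"jar top",unproj(c,T([[260,437]]),.09))
    print("bowl",unproj(c,T([[465,234]]),.047),unproj(s,S([[290,273]]),.047))
    print("opener",unproj(c,T([[423,459],[566,464]]),.02))
E
python3 fit.py
```

```text
tray [ 0.5781 -0.0524  1.6601] [[-0.7, -1.6], [-0.0, -1.5], [-0.0, -0.5], [-0.4, -1.1], [0.5, -1.2], [-2.0, -0.5], [-1.7, -0.7], [-0.0, -2.0]]
top only [ 0.5743 -0.0534  1.6627] [[-0.5, -0.4], [0.2, -0.4], [0.4, 0.6], [-0.1, 0.2]]
scene only [ 0.5817 -0.0507  1.6571] [[1.3, -0.1], [-1.3, 0.5], [-0.9, 0.1], [0.9, -1.1]]
handle end top [407.29705882 154.65      ] [[408.13781664 153.31996981]
 [393.32340137 154.4553959 ]]
rack [0.6322 0.2644 1.4725] [[-1.1, -2.2], [1.0, -1.1], [0.1, -1.9], [-1.1, 0.0], [-3.4, -3.2], [1.2, -1.1], [-2.3, -0.7]]
top only [0.6281 0.2631 1.4703] [[-0.6, -1.0], [1.5, 0.3], [0.4, -0.4], [-0.8, 1.3]]
scene only [0.6367 0.2688 1.4641] [[-1.0, -2.4], [3.4, 0.4], [-0.3, 0.3]]
runner ends [[0.715  0.1561 0.028 ]
 [0.5292 0.1743 0.028 ]] [0.6221188  0.16519694 0.028     ]
[[0.5299 0.1777 0.028 ]
 [0.714  0.1618 0.028 ]] [0.62193626 0.16973554 0.028     ]
jar base scene [[0.40147695 0.18419193 0.003     ]]  jar top scene [[0.40734743 0.18405596 0.09      ]] jar top [[0.39626796 0.17714878 0.09      ]]
bowl [[ 0.59373225 -0.00771249  0.047     ]] [[ 0.5972346  -0.00669391  0.047     ]]
opener [[ 0.38098036  0.02967536  0.02      ]
 [ 0.37789311 -0.1067157   0.02      ]]
```

Emit:
send_rows:
  gripper: [85, 85, 85, 85, 85, 85, 85, 85, 85, 85]
  slide:
    - [24, -32, 0]
    - [48, -64, 0]
    - [72, -96, 0]
    - [96, -128, 0]
    - [120, -160, 0]
    - [144, -192, 0]
    - [168, -224, 0]
    - [192, -256, 0]
    - [216, -288, 0]
    - [240, -320, 0]
  rot:
    - [0, 0, -0.12]
    - [0, 0, -0.24]
    - [0, 0, -0.36]
    - [0, 0, -0.48]
    - [0, 0, -0.6]
    - [0, 0, -0.72]
    - [0, 0, -0.84]
    - [0, 0, -0.96]
    - [0, 0, -1.08]
    - [0, 0, -1.2]

```text
time_s: 4.33
position: [0.2889, -0.1259, 0.2076]
tool_rot: [0.733, 0.68, 0.0, 0.001]
ft_force: [1.7, -0.3, -0.1]
width: 0.0848
gripper_force: 0.0
```

```bash
cat >> h.py <<'E'
def go(x,y,z,h):
    "slide (mm) and rot (rad) from the pose as it stands to TCP x,y,z, tool down, tool-x heading h"
    o=sensors.get_obs(); M=R.from_quat(o["tool_rot"]); G=R.from_matrix([[np.cos(h),np.sin(h),0],[np.sin(h),-np.cos(h),0],[0,0,-1]])
    print("slide",(M.inv().apply(np.array([x,y,z])-o["position"])*1000).round(1),"rot",(M.inv()*G).as_rotvec().round(3))
E
python3 - <<'E'
from h import *
st(); go(.401,.181,.17,1.57)
E
```

```text
4.3333 [ 0.2889 -0.1259  0.2076] [[0.075, 0.997, 0.001], [0.997, -0.075, -0.001], [-0.001, 0.001, -1.0]] w 0.08481693039856528 gf 0.0 f [ 1.7 -0.3 -0.1] q [-0.645 -0.122 -0.613  1.079  0.     1.001]
slide [314.5  88.8  37.5] rot [ 0.001  0.001 -0.074]
```

Emit:
send_rows:
  gripper: [85, 85, 85, 85, 85, 85, 85, 85, 85, 85]
  slide:
    - [35, 10, 4]
    - [70, 20, 8]
    - [105, 30, 12]
    - [140, 40, 16]
    - [175, 50, 20]
    - [210, 60, 24]
    - [245, 70, 28]
    - [280, 80, 32]
    - [312, 88, 36]
    - [312, 88, 36]
  rot:
    - [0, 0, -0.01]
    - [0, 0, -0.02]
    - [0, 0, -0.03]
    - [0, 0, -0.04]
    - [0, 0, -0.05]
    - [0, 0, -0.06]
    - [0, 0, -0.07]
    - [0, 0, -0.07]
    - [0, 0, -0.07]
    - [0, 0, -0.07]

```text
time_s: 5.17
position: [0.4027, 0.1809, 0.1707]
tool_rot: [0.709, 0.705, 0.001, -0.0]
ft_force: [-1.6, -1.4, -0.6]
width: 0.0848
gripper_force: 0.0
```

```bash
python3 - <<'E'
from h import *
o=st(); go(.401,.181,.031,1.57)
s=cam("scene"); c=cam("top")
p=proj(s,o["position"])[0]; q=proj(s,[.401,.181,.0])[0]; print(p,q)
f=cv2.resize(s["frame"][90:240,280:480,::-1],None,fx=4,fy=4,interpolation=cv2.INTER_CUBIC)
for u in (p,q): cv2.drawMarker(f,tuple(int(v) for v in (u+.5-[280,90])*4),(0,0,255),0,12,1)
cv2.imwrite("pics/s2.png",f)
E
```

```text
5.1667 [0.4027 0.1809 0.1707] [[0.006, 1.0, 0.001], [1.0, -0.006, 0.002], [0.002, 0.001, -1.0]] w 0.08481340348280211 gf 0.0 f [-1.6 -1.4 -0.6] q [ 0.255  0.158 -0.427  0.984  0.002  1.832]
slide [-1.000e-01 -1.800e+00  1.397e+02] rot [ 0.001 -0.002 -0.005]
[382.67084137 164.18940935] [378.57253375 201.78494569]
```

View pics/s2.png

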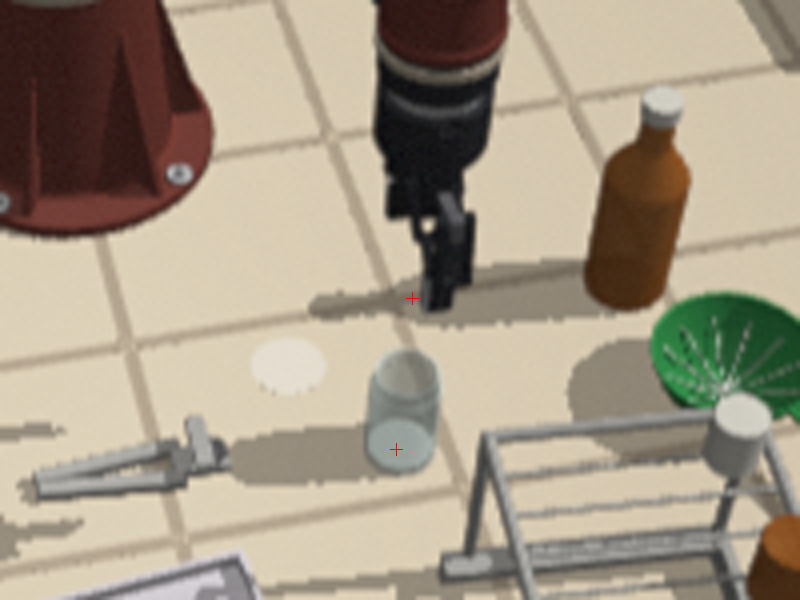

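The crop shows the TCP marker at (412,298), the near fingertip at about (437,306) and my jar base mark at (397,449) inside the base ellipse, centre (400,445). The jar estimate agrees, but the finger looks high, so I go part-way down and check again.

Emit:
send_rows:
  gripper: [85, 85, 85, 85, 85, 85, 85, 85, 85, 85]
  slide:
    - [0, 0, 20]
    - [0, -1, 40]
    - [0, -1, 60]
    - [0, -1, 72]
    - [0, -1, 72]
    - [0, -1, 72]
    - [0, -1, 72]
    - [0, -1, 72]
    - [0, -1, 72]
    - [0, -1, 72]
  rot:
    - [0, 0, 0]
    - [0, 0, 0]
    - [0, 0, 0]
    - [0, 0, 0]
    - [0, 0, 0]
    - [0, 0, 0]
    - [0, 0, 0]
    - [0, 0, 0]
    - [0, 0, 0]
    - [0, 0, 0]

```text
time_s: 6.1
position: [0.4008, 0.1764, 0.0999]
tool_rot: [0.711, 0.704, 0.001, 0.0]
ft_force: [-0.2, -0.2, -0.6]
width: 0.0847
gripper_force: 0.0
```

```bash
python3 - <<'E'
from h import *
o=st(); go(.401,.181,.031,1.57)
s=cam("scene")
P=np.array(o["position"]); K=[P,P+[.0425,0,.013],P+[-.0425,0,.013],[.401,.181,0]]
f=cv2.resize(s["frame"][130:220,330:430,::-1],None,fx=6,fy=6,interpolation=cv2.INTER_CUBIC)
for u in proj(s,K): cv2.drawMarker(f,tuple(int(v) for v in (u+.5-[330,130])*6),(0,0,255),0,12,1); print((u+.5-[330,130])*6)
cv2.imwrite("pics/s3.png",f)
E
```

```text
6.1 [0.4008 0.1764 0.0999] [[0.01, 1.0, 0.001], [1.0, -0.01, 0.0], [0.0, 0.001, -1.0]] w 0.0847228100603357 gf 0.0 f [-0.2 -0.2 -0.6] q [ 0.247  0.226 -0.55   0.793 -0.     1.828]
slide [ 4.6  0.  68.9] rot [ 0.001 -0.    -0.009]
[298.74559329 306.27885694]
[325.18943323 353.46539755]
[276.71901702 225.8685304 ]
[294.43520249 433.70967412]
```

View pics/s3.png

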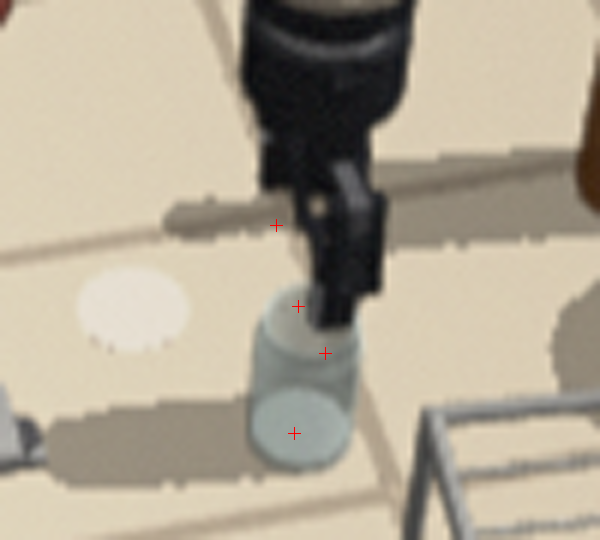

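Near fingertip at (332,325), about 13 mm above the predicted point. Jar base at (302,428). I shut the fingers in the air, where the tips should be at the TCP, to tell a z effect from an x offset.

Emit:
send_rows:
  gripper: [0, 0, 0, 0, 0, 0, 0, 0, 0, 0]
  slide:
    - [4, 0, -10]
    - [4, 0, -20]
    - [4, 0, -20]
    - [4, 0, -20]
    - [4, 0, -20]
    - [4, 0, -20]
    - [4, 0, -20]
    - [4, 0, -20]
    - [4, 0, -20]
    - [4, 0, -20]
  rot:
    - [0, 0, 0]
    - [0, 0, 0]
    - [0, 0, 0]
    - [0, 0, 0]
    - [0, 0, 0]
    - [0, 0, 0]
    - [0, 0, 0]
    - [0, 0, 0]
    - [0, 0, 0]
    - [0, 0, 0]

```text
time_s: 6.98
position: [0.4003, 0.1804, 0.1192]
tool_rot: [0.711, 0.704, -0.0, -0.0]
ft_force: [0.9, -0.1, 0.0]
width: 0.0001
gripper_force: 0.0
```

```bash
python3 - <<'E'
from h import *
o=st(); s=cam("scene"); c=cam("top")
P=np.array(o["position"]); print("TCP scene",proj(s,P),"top",proj(c,P), "x-10mm:",proj(s,P-[.01,0,0]),"z+10",proj(s,P+[0,0,.01]))
g=s["frame"].max(2); ys,xs=np.nonzero(g[140:200,365:405]<60)
for y in sorted(set(ys))[-6:]: print(y+140,xs[ys==y].min()+365,xs[ys==y].max()+365)
save(c,"t4.png",(230,170,310,240),6)
E
```

```text
6.9833 [0.4003 0.1804 0.1192] [[0.01, 1.0, -0.0], [1.0, -0.01, -0.0], [-0.0, -0.0, -1.0]] w 6.664280406797219e-05 gf 0.0 f [ 0.9 -0.1  0. ] q [ 0.256  0.206 -0.517  0.848  0.     1.837]
TCP scene [[380.98936996 175.80686888]] top [[263.9319964 211.2943382]] x-10mm: [[380.03485476 173.31647232]] z+10 [[381.22920011 173.49247758]]
166 381 386
167 381 386
168 381 385
169 381 385
170 381 385
171 381 382
```

View pics/t4.png

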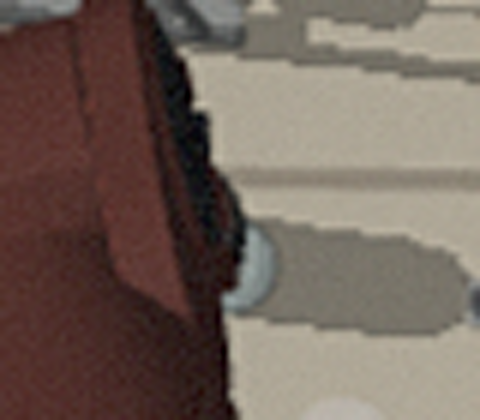

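Top view: the arm hides the fingers at about (215,240), with the jar's edge at (262,265). So I read pixel values at the tip in the scene view instead.

```bash
python3 - <<'E'
from h import *
s=cam("scene")
print(s["frame"][162:186,374:392].sum(2)//3)
m=np.load("m_scene_jar.npy"); 
# model jar silhouette in scene, fit xy to mask by IoU
def sil(c,x,y):
    a=np.linspace(0,2*np.pi,40); P=[]
    for r,z in((.028,0),(.028,.074),(.022,.09)): P+= [[x+r*np.cos(t),y+r*np.sin(t),z] for t in a]
    im=np.zeros((400,640),np.uint8); cv2.fillConvexPoly(im,cv2.convexHull((proj(c,P)*16).round().astype(np.int32)),1,shift=4); return im
c=cam("top")
for n,cc in(("scene",s),("top",c)):
    m=np.load(f"m_{n}_jar.npy"); best=[]
    for x in np.arange(.385,.42,.002):
        for y in np.arange(.165,.2,.002):
            i=sil(cc,x,y); best.append(((i&m).sum()/(i|m).sum(),round(x,3),round(y,3)))
    print(n,sorted(best)[-4:])
E
```

```text
[[173 151 140 117 100  47  21  20  27  35  30  32  41  47  66  92  94  94]
 [134 121 112 107  87  43  23  23  16  21  15  22  40  39  51  80  83  79]
 [119 113 111 108  83  54  45  29  20  15  13  22  32  31  40  57  59  54]
 [109 109 109 109  76  61  68  38  18  18  18  13  22  28  29  41  47  59]
 [115 113 112 107  72  65  78  35  16  12  16  20  33  75  76  78  97 104]
 [129 132 129 116  72  70  78  33  16  16  19  19  56 114 122 123 132 134]
 [168 171 172 156  80  72  70  32  23  25  20  26  73 132 136 135 136 135]
 [198 204 203 191 108  74  64  29  21  27  16  27  84 132 137 135 133 134]
 [203 203 203 201 139  84  62  26  18  28  26  36  93 136 136 138 134 133]
 [201 202 203 200 161 108  76  43  45  69  83 100 152 172 172 168 139 140]
 [201 203 203 203 181 146 116 115 120 151 161 170 198 202 202 200 174 173]
 [202 202 202 202 201 176 154 158 162 191 200 201 204 204 201 202 200 199]
 [202 202 203 204 204 192 164 161 163 182 202 203 202 202 201 201 203 200]
 [202 202 201 202 203 201 175 162 161 173 199 201 203 200 201 202 201 201]
 [201 202 202 201 202 200 185 172 166 167 192 201 
[... 586 characters left out ...]
6 130 120 119 119 127 130 174 202 204]
 [160 164 160 150 145 139 139 135 138 134 120 120 118 123 131 166 200 202]]
scene [(np.float64(0.9182608695652174), np.float64(0.403), np.float64(0.181)), (np.float64(0.9237435008665511), np.float64(0.403), np.float64(0.183)), (np.float64(0.9352014010507881), np.float64(0.401), np.float64(0.185)), (np.float64(0.9438596491228071), np.float64(0.401), np.float64(0.183))]
top [(np.float64(0.8416149068322981), np.float64(0.399), np.float64(0.181)), (np.float64(0.8421052631578947), np.float64(0.399), np.float64(0.187)), (np.float64(0.84472049689441), np.float64(0.399), np.float64(0.185)), (np.float64(0.8553459119496856), np.float64(0.399), np.float64(0.183))]
```

Both silhouette fits put the jar at (0.400, 0.183). The finger difference therefore lies in z (the drawn tips are a little short), and x is fine. Reopen and descend in two stages, watching the force.

Emit:
send_rows:
  gripper: [85, 85, 85, 85, 85, 85, 85, 85, 85, 85]
  slide:
    - [2, 0, 0]
    - [2, 0, 0]
    - [2, 0, 0]
    - [2, 0, 0]
    - [2, 0, 0]
    - [2, 0, 6]
    - [2, 0, 14]
    - [2, 0, 22]
    - [2, 0, 30]
    - [2, 0, 36]
  rot:
    - [0, 0, 0]
    - [0, 0, 0]
    - [0, 0, 0]
    - [0, 0, 0]
    - [0, 0, 0]
    - [0, 0, 0]
    - [0, 0, 0]
    - [0, 0, 0]
    - [0, 0, 0]
    - [0, 0, 0]

```text
time_s: 8.02
position: [0.3998, 0.1822, 0.082]
tool_rot: [0.711, 0.704, -0.001, -0.0]
ft_force: [-0.5, -0.7, 0.6]
width: 0.0847
gripper_force: 0.0
```

Emit:
send_rows:
  gripper: [85, 85, 85, 85, 85, 85, 85, 85, 85, 85]
  slide:
    - [0, 0, 5]
    - [0, 0, 10]
    - [0, 0, 15]
    - [0, 0, 20]
    - [0, 0, 26]
    - [0, 0, 32]
    - [0, 0, 38]
    - [0, 0, 44]
    - [0, 0, 50]
    - [0, 0, 54]
  rot:
    - [0, 0, 0]
    - [0, 0, 0]
    - [0, 0, 0]
    - [0, 0, 0]
    - [0, 0, 0]
    - [0, 0, 0]
    - [0, 0, 0]
    - [0, 0, 0]
    - [0, 0, 0]
    - [0, 0, 0]

```text
time_s: 8.85
position: [0.4002, 0.1823, 0.0285]
tool_rot: [0.711, 0.704, -0.0, -0.0]
ft_force: [-1.1, 0.3, 0.1]
width: 0.0849
gripper_force: 0.0
```

No contact. Close.

Emit:
send_rows:
  gripper: [70, 62, 58, 50, 45, 45, 45, 45, 45, 45]
  slide:
    - [0, 0, 0]
    - [0, 0, 0]
    - [0, 0, 0]
    - [0, 0, 0]
    - [0, 0, 0]
    - [0, 0, 0]
    - [0, 0, 0]
    - [0, 0, 0]
    - [0, 0, 0]
    - [0, 0, 0]
  rot:
    - [0, 0, 0]
    - [0, 0, 0]
    - [0, 0, 0]
    - [0, 0, 0]
    - [0, 0, 0]
    - [0, 0, 0]
    - [0, 0, 0]
    - [0, 0, 0]
    - [0, 0, 0]
    - [0, 0, 0]

```text
time_s: 9.68
position: [0.4008, 0.1825, 0.03]
tool_rot: [0.711, 0.704, 0.0, 0.0]
ft_force: [-1.2, -1.2, 8.1]
width: 0.0488
gripper_force: 60.9
```

```bash
python3 - <<'E'
from h import *
st()
t=np.array([.577,-.052]);h=1.661; u=np.array([np.cos(h),np.sin(h)]); v=np.array([-u[1],u[0]])
p=t-.05*u+.01*v; print(p); go(p[0],p[1],.13,h)
E
```

```text
9.6833 [0.4008 0.1825 0.03  ] [[0.01, 1.0, 0.001], [1.0, -0.01, 0.0], [0.0, 0.001, -1.0]] w 0.048780084346471894 gf 60.873043946921825 f [-1.2 -1.2  8.1] q [ 0.261  0.33  -0.635  0.605 -0.     1.842]
[ 0.57154473 -0.10269753]
slide [-283.5  173.7  -99.9] rot [ 0.001 -0.    -0.1  ]
```

Width 48.8 mm with 8 N upward: the pads have landed on the shoulder or neck, too high. Open, go 16 mm lower and close again.

Emit:
send_rows:
  gripper: [60, 75, 85, 85, 85, 85, 85, 85, 85, 85]
  slide:
    - [0, 0, 0]
    - [0, 0, 0]
    - [0, 0, 0]
    - [0, 0, 0]
    - [0, 0, 4]
    - [0, 0, 8]
    - [0, 0, 12]
    - [0, 0, 16]
    - [0, 0, 16]
    - [0, 0, 16]
  rot:
    - [0, 0, 0]
    - [0, 0, 0]
    - [0, 0, 0]
    - [0, 0, 0]
    - [0, 0, 0]
    - [0, 0, 0]
    - [0, 0, 0]
    - [0, 0, 0]
    - [0, 0, 0]
    - [0, 0, 0]

```text
time_s: 10.52
position: [0.4, 0.1823, 0.0129]
tool_rot: [0.711, 0.704, -0.0, -0.0]
ft_force: [0.1, -0.4, 0.6]
width: 0.0847
gripper_force: 0.0
```

Emit:
send_rows:
  gripper: [70, 65, 60, 57, 53, 50, 50, 50, 50, 50]
  slide:
    - [0, 0, 0]
    - [0, 0, 0]
    - [0, 0, 0]
    - [0, 0, 0]
    - [0, 0, 0]
    - [0, 0, 0]
    - [0, 0, 0]
    - [0, 0, 0]
    - [0, 0, 0]
    - [0, 0, 0]
  rot:
    - [0, 0, 0]
    - [0, 0, 0]
    - [0, 0, 0]
    - [0, 0, 0]
    - [0, 0, 0]
    - [0, 0, 0]
    - [0, 0, 0]
    - [0, 0, 0]
    - [0, 0, 0]
    - [0, 0, 0]

```text
time_s: 11.35
position: [0.4008, 0.1825, 0.0138]
tool_rot: [0.711, 0.704, 0.0, 0.0]
ft_force: [-1.4, -0.1, 7.0]
width: 0.0504
gripper_force: 37.2
```

```bash
python3 - <<'E'
from h import *
o=st(); s=cam("scene"); P=np.array(o["position"])
save(s,"s5.png",(330,130,430,220),6)
go(.5715,-.1027,.13,1.661)
E
```

```text
11.35 [0.4008 0.1825 0.0138] [[0.01, 1.0, 0.001], [1.0, -0.01, 0.0], [0.0, 0.001, -1.0]] w 0.05036291744818416 gf 37.17860231526174 f [-1.4 -0.1  7. ] q [ 0.261  0.356 -0.653  0.561 -0.     1.842]
slide [-283.4  173.6 -116. ] rot [ 0.001 -0.    -0.1  ]
```

View pics/s5.png

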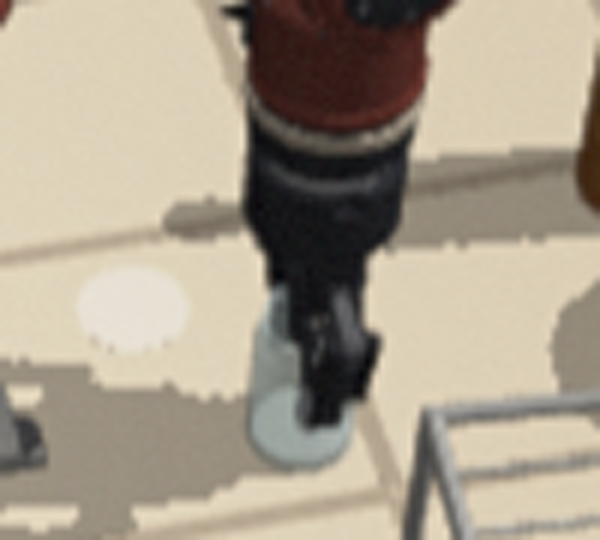

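The finger is on the jar's body, 5 mm or so towards the rack side, and the jar is upright. Tighten, then lift.

Emit:
send_rows:
  gripper: [40, 40, 40, 40, 40, 40, 40, 40, 40, 40]
  slide:
    - [0, 0, 0]
    - [0, 0, 0]
    - [0, 0, 0]
    - [0, 0, 0]
    - [0, 0, -4]
    - [0, 0, -8]
    - [0, 0, -12]
    - [0, 0, -16]
    - [0, 0, -20]
    - [0, 0, -20]
  rot:
    - [0, 0, 0]
    - [0, 0, 0]
    - [0, 0, 0]
    - [0, 0, 0]
    - [0, 0, 0]
    - [0, 0, 0]
    - [0, 0, 0]
    - [0, 0, 0]
    - [0, 0, 0]
    - [0, 0, 0]

```text
time_s: 12.23
position: [0.4009, 0.1825, 0.0341]
tool_rot: [0.711, 0.704, 0.0, 0.0]
ft_force: [0.6, 0.3, -1.8]
width: 0.0502
gripper_force: 63.5
```

```bash
cat > jf.py <<'E'
from h import *
def sil(c,x,y,z0):
    a=np.linspace(0,2*np.pi,40); P=[]
    for r,z in((.028,0),(.028,.074),(.022,.09)): P+= [[x+r*np.cos(t),y+r*np.sin(t),z+z0] for t in a]
    im=np.zeros((400,640),np.uint8); cv2.fillConvexPoly(im,cv2.convexHull((proj(c,P)*16).round().astype(np.int32)),1,shift=4); return im
E
python3 - <<'E'
from jf import *
o=st(); s=cam("scene")
for d in models.cut_out("scene","jar")[:2]:
    ys,xs=np.nonzero(d["pixels"]); print(d["score"],xs.min(),xs.max(),ys.min(),ys.max(),len(xs))
for z in(0,.02):
    i=sil(s,.4,.183,z); ys,xs=np.nonzero(i); print("model",z,xs.min(),xs.max(),ys.min(),ys.max())
E
```

```text
12.2333 [0.4009 0.1825 0.0341] [[0.01, 1.0, 0.001], [1.0, -0.01, 0.0], [0.0, 0.001, -1.0]] w 0.050210412496575874 gf 63.49286578595638 f [ 0.6  0.3 -1.8] q [ 0.261  0.323 -0.63   0.616  0.     1.842]
0.56 371 388 176 203 257
0.45 390 493 189 295 3891
model 0 370 390 177 209
model 0.02 370 391 172 204
```

Emit:
send_rows:
  gripper: [40, 40, 40, 40, 40, 40, 40, 40, 40, 40]
  slide:
    - [0, 0, -20]
    - [-5, 3, -45]
    - [-20, 12, -70]
    - [-45, 28, -90]
    - [-75, 46, -96]
    - [-105, 65, -96]
    - [-135, 83, -96]
    - [-165, 101, -96]
    - [-195, 120, -96]
    - [-220, 135, -96]
  rot:
    - [0, 0, 0]
    - [0, 0, 0]
    - [0, 0, -0.02]
    - [0, 0, -0.03]
    - [0, 0, -0.05]
    - [0, 0, -0.06]
    - [0, 0, -0.08]
    - [0, 0, -0.09]
    - [0, 0, -0.1]
    - [0, 0, -0.1]

```text
time_s: 13.17
position: [0.5342, -0.0412, 0.129]
tool_rot: [0.675, 0.738, -0.0, 0.0]
ft_force: [0.5, -0.2, -1.8]
width: 0.0496
gripper_force: 63.6
```

Emit:
send_rows:
  gripper: [40, 40, 40, 40, 40, 40, 40, 40, 40, 40]
  slide:
    - [-15, 5, 0]
    - [-30, 15, 0]
    - [-45, 25, 0]
    - [-58, 32, 5]
    - [-58, 32, 15]
    - [-58, 32, 25]
    - [-58, 32, 35]
    - [-58, 32, 45]
    - [-58, 32, 50]
    - [-58, 32, 50]
  rot:
    - [0, 0, 0]
    - [0, 0, 0]
    - [0, 0, 0]
    - [0, 0, 0]
    - [0, 0, 0]
    - [0, 0, 0]
    - [0, 0, 0]
    - [0, 0, 0]
    - [0, 0, 0]
    - [0, 0, 0]

```text
time_s: 14.0
position: [0.5689, -0.0929, 0.0777]
tool_rot: [0.674, 0.738, -0.001, -0.001]
ft_force: [0.1, 0.2, -1.8]
width: 0.05
gripper_force: 63.5
```

```bash
python3 - <<'E'
from h import *
st(); go(.5715,-.1027,.022,1.661)
s=cam("scene"); save(s,"s6.png",(230,150,380,300),4)
E
```

```text
14.0 [ 0.5689 -0.0929  0.0777] [[-0.091, 0.996, -0.003], [0.996, 0.091, 0.001], [0.001, -0.003, -1.0]] w 0.04995365255608253 gf 63.534279093146324 f [ 0.1  0.2 -1.8] q [-0.289  0.49  -0.211  0.873  0.     1.191]
slide [-10.    1.8  55.7] rot [-0.003 -0.001  0.   ]
```

View pics/s6.png

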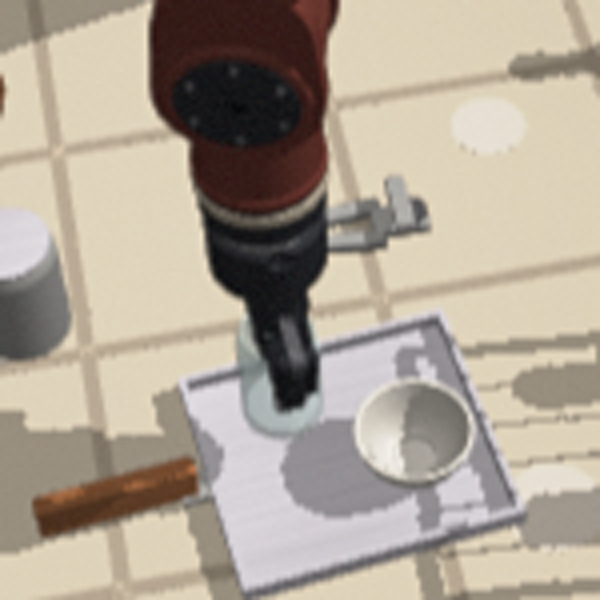

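Jar is held upright over the free half at (283,400), clear of the bowl at (415,430) and the rim. Lower it.

Emit:
send_rows:
  gripper: [40, 40, 40, 40, 40, 40, 40, 40, 40, 40]
  slide:
    - [-2, 1, 6]
    - [-4, 2, 14]
    - [-6, 2, 22]
    - [-6, 2, 30]
    - [-6, 2, 38]
    - [-6, 2, 45]
    - [-6, 2, 50]
    - [-6, 2, 53]
    - [-6, 2, 54]
    - [-6, 2, 54]
  rot:
    - [0, 0, 0]
    - [0, 0, 0]
    - [0, 0, 0]
    - [0, 0, 0]
    - [0, 0, 0]
    - [0, 0, 0]
    - [0, 0, 0]
    - [0, 0, 0]
    - [0, 0, 0]
    - [0, 0, 0]

```text
time_s: 14.88
position: [0.5728, -0.0996, 0.0252]
tool_rot: [0.675, 0.738, -0.0, -0.0]
ft_force: [0.5, 0.1, -2.1]
width: 0.0501
gripper_force: 63.6
```

Emit:
send_rows:
  gripper: [40, 40, 40, 40, 40, 40, 40, 40, 40, 40]
  slide:
    - [0, 0, 1]
    - [0, 0, 2]
    - [0, 0, 3]
    - [0, 0, 3.5]
    - [0, 0, 4]
    - [0, 0, 4.5]
    - [0, 0, 5]
    - [0, 0, 5]
    - [0, 0, 5]
    - [0, 0, 5]
  rot:
    - [0, 0, 0]
    - [0, 0, 0]
    - [0, 0, 0]
    - [0, 0, 0]
    - [0, 0, 0]
    - [0, 0, 0]
    - [0, 0, 0]
    - [0, 0, 0]
    - [0, 0, 0]
    - [0, 0, 0]

```text
time_s: 15.72
position: [0.5729, -0.0996, 0.0203]
tool_rot: [0.675, 0.738, 0.0, 0.0]
ft_force: [0.3, -0.0, -2.5]
width: 0.0497
gripper_force: 63.6
```

Emit:
send_rows:
  gripper: [40, 40, 40, 40, 40, 40, 40, 40, 40, 40]
  slide:
    - [0, 0, 0.5]
    - [0, 0, 1]
    - [0, 0, 1.5]
    - [0, 0, 2]
    - [0, 0, 2]
    - [0, 0, 2]
    - [0, 0, 2]
    - [0, 0, 2]
    - [0, 0, 2]
    - [0, 0, 2]
  rot:
    - [0, 0, 0]
    - [0, 0, 0]
    - [0, 0, 0]
    - [0, 0, 0]
    - [0, 0, 0]
    - [0, 0, 0]
    - [0, 0, 0]
    - [0, 0, 0]
    - [0, 0, 0]
    - [0, 0, 0]

```text
time_s: 16.55
position: [0.5729, -0.0997, 0.0191]
tool_rot: [0.675, 0.738, 0.0, 0.0]
ft_force: [-3.2, 0.4, 8.3]
width: 0.05
gripper_force: 64.7
```

Contact (+8 N). Open slowly, then lift straight up.

Emit:
send_rows:
  gripper: [50, 52, 54, 56, 58, 62, 68, 76, 85, 85]
  slide:
    - [0, 0, 0]
    - [0, 0, 0]
    - [0, 0, 0]
    - [0, 0, 0]
    - [0, 0, 0]
    - [0, 0, 0]
    - [0, 0, 0]
    - [0, 0, 0]
    - [0, 0, 0]
    - [0, 0, 0]
  rot:
    - [0, 0, 0]
    - [0, 0, 0]
    - [0, 0, 0]
    - [0, 0, 0]
    - [0, 0, 0]
    - [0, 0, 0]
    - [0, 0, 0]
    - [0, 0, 0]
    - [0, 0, 0]
    - [0, 0, 0]

```text
time_s: 17.38
position: [0.5728, -0.0996, 0.0183]
tool_rot: [0.675, 0.738, -0.0, -0.0]
ft_force: [0.1, -1.2, -0.0]
width: 0.0851
gripper_force: 0.0
```

Emit:
send_rows:
  gripper: [85, 85, 85, 85, 85, 85, 85, 85, 85, 85]
  slide:
    - [0, 0, -5]
    - [0, 0, -12]
    - [0, 0, -22]
    - [0, 0, -34]
    - [0, 0, -48]
    - [0, 0, -65]
    - [0, 0, -82]
    - [0, 0, -100]
    - [0, 0, -115]
    - [0, 0, -125]
  rot:
    - [0, 0, 0]
    - [0, 0, 0]
    - [0, 0, 0]
    - [0, 0, 0]
    - [0, 0, 0]
    - [0, 0, 0]
    - [0, 0, 0]
    - [0, 0, 0]
    - [0, 0, 0]
    - [0, 0, 0]

```text
time_s: 18.22
position: [0.5737, -0.0999, 0.1461]
tool_rot: [0.675, 0.738, 0.001, 0.001]
ft_force: [-0.6, -0.2, 0.7]
width: 0.0849
gripper_force: 0.0
```

Emit:
send_rows:
  gripper: [85, 85, 70, 60, 50, 45, 45, 45, 45, 45]
  slide:
    - [-25, -2, 0]
    - [-50, -5, 0]
    - [-75, -8, 0]
    - [-100, -10, 0]
    - [-120, -11, 0]
    - [-120, -11, 0]
    - [-120, -11, 0]
    - [-120, -11, 0]
    - [-120, -11, 0]
    - [-120, -11, 0]
  rot:
    - [0, 0, 0]
    - [0, 0, 0]
    - [0, 0, 0]
    - [0, 0, 0]
    - [0, 0, 0]
    - [0, 0, 0]
    - [0, 0, 0]
    - [0, 0, 0]
    - [0, 0, 0]
    - [0, 0, 0]

```text
time_s: 19.05
position: [0.5727, -0.2191, 0.1435]
tool_rot: [0.674, 0.739, 0.0, -0.0]
ft_force: [0.0, -0.5, 0.5]
width: 0.0451
gripper_force: 0.0
```

```bash
cat > tr.py <<'E'
from h import *
from fit import fit
# tray pose: optimise the pan rim outline + handle against cut_out mask IoU; also jar
from scipy.optimize import minimize
def tsil(c,p,extra=()):
    a=p[2]; im=np.zeros((1600,2560),np.uint8)
    def poly(q):
        q=np.array(q); w=np.c_[p[0]+np.cos(a)*q[:,0]-np.sin(a)*q[:,1],p[1]+np.sin(a)*q[:,0]+np.cos(a)*q[:,1],q[:,2]]
        h=cv2.convexHull((((proj(c,w)+.5)*4-.5)*16).round().astype(np.int32)); cv2.fillConvexPoly(im,h,1,shift=4)
    poly([[x,y,z] for x in(-.1,.1) for y in(-.09,.09) for z in(0,.018)])
    poly([[x,y,z] for x in(-.22,-.108) for y in(-.008,.008) for z in(.012,.045)])
    return cv2.resize(im.astype(np.float32),(640,400),interpolation=cv2.INTER_AREA)
def hull_fill(m):
    return m
def fitmask(c,m,ignore,p0):
    k=~ignore; f=lambda p:np.abs(tsil(c,[p[0]/10,p[1]/10,p[2]])-m)[k].sum()
    r=minimize(f,[p0[0]*10,p0[1]*10,p0[2]],method="Nelder-Mead",options=dict(initial_simplex=[[p0[0]*10,p0[1]*10,p0[2]],[p0[0]*10+.1,p0[1]*10,p0[2]],[p0[0]*10,p0[1]*10+.1,p0[2]],[p0[0]*10,p0[1]*10,p0[2]+.05]],xatol=1e-4,fatol=.05))
    return np.r_[r.x[:2]/10,r.x[2]].round(4),round(r.fun,1)
def tray(n,c,p0):
    m=(models.cut_out(n,"tray")[0]["pixels"]).astype(np.uint8); ig=np.zeros_like(m,bool)
    for t in("bowl","jar"):
        for d in models.cut_out(n,t)[:1]: ig|=cv2.dilate(d["pixels"].astype(np.uint8),np.ones((5,5))).astype(bool)
    return fitmask(c,m,ig,p0)
E
python3 - <<'E'
from tr import *
o=st()
for n in("scene","top"):
    c=cam(n); print(n,tray(n,c,[.577,-.052,1.66]))
    if n=="scene": save(c,"s7.png",(230,150,380,300),4)
    for t in("jar","bowl"):
        for d in models.look_for(n,t)[:2]: print(t,round(d["score"],2),np.round(d["point"],3))
go(.593,-.223,.11,1.661)
E
```

```text
19.15 [ 0.5727 -0.2194  0.1435] [[-0.091, 0.996, 0.0], [0.996, 0.091, 0.0], [0.0, 0.0, -1.0]] w 0.045005525600310896 gf 0.0 f [ 0.6 -0.3  0.4] q [-0.485  0.497 -0.011  1.063  0.     0.995]
scene (array([ 0.5793, -0.0509,  1.6648]), np.float64(157.4))
jar 0.68 [ 0.592 -0.103  0.063]
jar 0.38 [ 0.601 -0.063  0.004]
bowl 0.84 [ 0.585 -0.004  0.028]
top (array([ 0.5773, -0.0493,  1.6676]), np.float64(986.1))
jar 0.67 [ 0.58  -0.098  0.044]
bowl 0.86 [ 0.214 -0.304  0.022]
bowl 0.61 [ 0.599 -0.004  0.023]
slide [-4.6 20.1 33.3] rot [-0. -0. -0.]
```

View pics/s7.png

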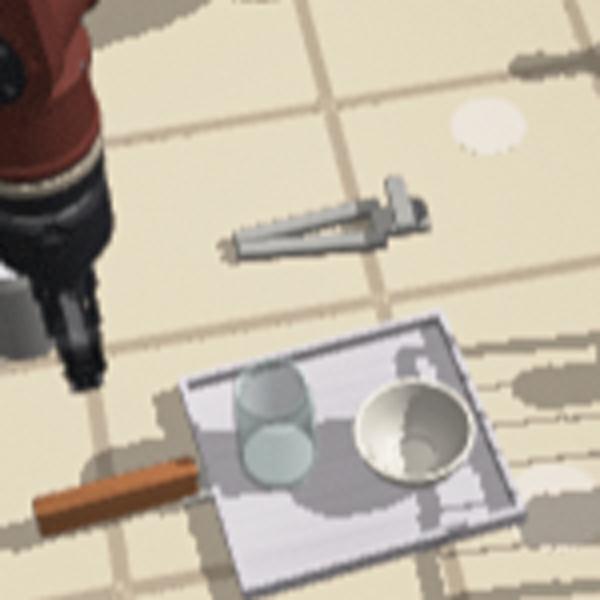

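The jar stands upright on the tray with its base at (278,455), and the bowl at (415,430) is clear. Now the handle.

Emit:
send_rows:
  gripper: [45, 45, 45, 45, 45, 45, 45, 45, 45, 45]
  slide:
    - [-4, 10, 0]
    - [-4, 21, 5]
    - [-4, 21, 20]
    - [-4, 21, 40]
    - [-4, 21, 60]
    - [-4, 21, 80]
    - [-4, 21, 100]
    - [-4, 21, 115]
    - [-4, 21, 128]
    - [-4, 21, 134]
  rot:
    - [0, 0, 0]
    - [0, 0, 0]
    - [0, 0, 0]
    - [0, 0, 0]
    - [0, 0, 0]
    - [0, 0, 0]
    - [0, 0, 0]
    - [0, 0, 0]
    - [0, 0, 0]
    - [0, 0, 0]

```text
time_s: 20.58
position: [0.5932, -0.2215, 0.0069]
tool_rot: [0.675, 0.738, -0.0, -0.001]
ft_force: [0.5, 0.3, -0.4]
width: 0.0455
gripper_force: 0.0
```

Emit:
send_rows:
  gripper: [35, 28, 24, 20, 16, 12, 10, 10, 10, 10]
  slide:
    - [0, 0, 0]
    - [0, 0, 0]
    - [0, 0, 0]
    - [0, 0, 0]
    - [0, 0, 0]
    - [0, 0, 0]
    - [0, 0, 0]
    - [0, 0, 0]
    - [0, 0, 0]
    - [0, 0, 0]
  rot:
    - [0, 0, 0]
    - [0, 0, 0]
    - [0, 0, 0]
    - [0, 0, 0]
    - [0, 0, 0]
    - [0, 0, 0]
    - [0, 0, 0]
    - [0, 0, 0]
    - [0, 0, 0]
    - [0, 0, 0]

```text
time_s: 21.42
position: [0.5947, -0.2225, 0.0105]
tool_rot: [0.675, 0.738, 0.0, 0.001]
ft_force: [-0.6, 0.2, 5.6]
width: 0.0144
gripper_force: 58.9
```

```bash
python3 - <<'E'
from tr import *
o=st()
for n in("scene","top"):
    c=cam(n); print(n,tray(n,c,[.578,-.052,1.66]))
E
```

```text
21.5167 [ 0.5946 -0.2225  0.0104] [[-0.09, 0.996, 0.002], [0.996, 0.09, -0.001], [-0.001, 0.002, -1.0]] w 0.014483336616774528 gf 58.93268823623657 f [-1.1  1.1  5.8] q [-0.473  0.655 -0.111  0.803  0.     1.007]
scene (array([ 0.5785, -0.0512,  1.6661]), np.float64(251.6))
top (array([ 0.5776, -0.0506,  1.6616]), np.float64(1184.4))
```

```bash
cat > rk.py <<'E'
from h import *
from scipy.optimize import minimize
def B(x0,x1,y0,y1,z0,z1): return [[x,y,z] for x in(x0,x1) for y in(y0,y1) for z in(z0,z1)]
bars=[B(-.1,.11,s*.085,s*.104,.024,.028) for s in(1,-1)]+[B(-.1,.11,s*.094,s*.104,0,.028) for s in(1,-1)]+[B(.101,.11,-.104,.104,0,.024)]
bars+=[B(x,x+.01,y-.005,y+.005,0,.17) for x in(-.085,.1) for y in(-.1,.1)]
bars+=[B(-.085,.11,s*.1-.005,s*.1+.005,.16,.17) for s in(1,-1)]+[B(x,x+.01,-.105,.105,.16,.17) for x in(-.085,.1)]
def sil(c,p):
    im=np.zeros((1600,2560),np.uint8); a=p[2]
    for q in bars:
        q=np.array(q); w=np.c_[p[0]+np.cos(a)*q[:,0]-np.sin(a)*q[:,1],p[1]+np.sin(a)*q[:,0]+np.cos(a)*q[:,1],q[:,2]]
        cv2.fillConvexPoly(im,cv2.convexHull((((proj(c,w)+.5)*4-.5)*16).round().astype(np.int32)),1,shift=4)
    return cv2.resize(im.astype(np.float32),(640,400),interpolation=cv2.INTER_AREA)
def f1(c,m,p): return np.abs(sil(c,p)-m).sum()
if __name__=="__main__":
    M={}
    for n in("top","scene"): M[n]=(cam(n),np.load(f"m_{n}_rack.npy"))
    for ns in(("top",),("scene",),("top","scene")):
        f=lambda p:sum(f1(*M[n],[p[0]/10,p[1]/10,p[2]]) for n in ns)
        best=None
        for st0 in([6.32,2.66,1.47],[6.28,2.63,1.46],[6.35,2.69,1.48]):
            x=np.array(st0); r=minimize(f,x,method="Nelder-Mead",options=dict(initial_simplex=[x,x+[.08,0,0],x+[0,.08,0],x+[0,0,.04]],xatol=1e-4,fatol=.05))
            if best is None or r.fun<best.fun: best=r
        p=best.x/[10,10,1]; print(ns,p.round(4),round(best.fun,1),[M[n][1].sum() for n in ns],"mouth",(p[:2]-.1*np.array([np.cos(p[2]),np.sin(p[2])])).round(4))
E
python3 rk.py
```

```text
('top',) [0.6321 0.2677 1.4774] 704.8 [np.uint64(2488)] mouth [0.6227 0.1682]
('scene',) [0.6365 0.2665 1.471 ] 1379.8 [np.uint64(3747)] mouth [0.6266 0.167 ]
('top', 'scene') [0.6345 0.2673 1.4769] 2342.2 [np.uint64(2488), np.uint64(3747)] mouth [0.6251 0.1677]
```

Rack at about (0.634, 0.267), heading 1.475. The tray pose from the grip agrees with the cameras. Slide and turn the tray to just outside the mouth, gently.

Emit:
send_rows:
  gripper: [8, 8, 8, 8, 8, 8, 8, 8, 8, 8]
  slide:
    - [1, 0, -3]
    - [3, 0, -3]
    - [6, 1, -3]
    - [10, 1, -3]
    - [15, 2, -3]
    - [20, 2, -3]
    - [25, 3, -3]
    - [30, 3, -3]
    - [35, 4, -3]
    - [40, 5, -3]
  rot:
    - [0, 0, 0.005]
    - [0, 0, 0.015]
    - [0, 0, 0.03]
    - [0, 0, 0.05]
    - [0, 0, 0.07]
    - [0, 0, 0.09]
    - [0, 0, 0.11]
    - [0, 0, 0.13]
    - [0, 0, 0.15]
    - [0, 0, 0.17]

```text
time_s: 22.85
position: [0.5945, -0.1812, 0.0118]
tool_rot: [0.735, 0.678, -0.0, -0.001]
ft_force: [-1.1, -1.2, -3.6]
width: 0.0142
gripper_force: 58.7
```

```bash
python3 - <<'E'
from h import *
st(); go(.5974,-.1133,.0105,1.475)
E
```

```text
22.85 [ 0.5945 -0.1812  0.0118] [[0.081, 0.997, -0.002], [0.997, -0.081, 0.0], [0.0, -0.002, -1.0]] w 0.014238275921484871 gf 58.73589277267456 f [-1.1 -1.2 -3.6] q [-0.413  0.635 -0.147  0.79  -0.     1.239]
slide [67.9 -2.6  1.3] rot [-0.002 -0.     0.014]
```

Emit:
send_rows:
  gripper: [8, 8, 8, 8, 8, 8, 8, 8, 8, 8]
  slide:
    - [4, 0, 1]
    - [10, 0, 1]
    - [18, -1, 1]
    - [26, -1, 1]
    - [34, -2, 1]
    - [42, -2, 1]
    - [50, -2, 1]
    - [57, -2.5, 1]
    - [63, -2.5, 1]
    - [66, -2.5, 1]
  rot:
    - [0, 0, 0]
    - [0, 0, 0.005]
    - [0, 0, 0.01]
    - [0, 0, 0.014]
    - [0, 0, 0.014]
    - [0, 0, 0.014]
    - [0, 0, 0.014]
    - [0, 0, 0.014]
    - [0, 0, 0.014]
    - [0, 0, 0.014]

```text
time_s: 23.68
position: [0.5981, -0.1149, 0.0113]
tool_rot: [0.739, 0.673, 0.0, -0.0]
ft_force: [0.2, -2.1, -3.1]
width: 0.0142
gripper_force: 58.7
```

```bash
cat > rel.py <<'E'
from tr import *
import rk
def rel(t,r):
    a=r[2]; d=np.array(t[:2])-r[:2]; return np.round([d[0]*np.cos(a)+d[1]*np.sin(a),-d[0]*np.sin(a)+d[1]*np.cos(a),t[2]-a],4)
o=st(); M=R.from_quat(o["tool_rot"]).as_matrix(); h=np.arctan2(M[1,0],M[0,0]); P=np.array(o["position"])
tg=np.r_[P[:2]+.172*np.array([np.cos(h),np.sin(h)]),h]; print("tray by grip",tg.round(4),"rel",rel(tg,np.array([.634,.267,1.475])))
for n,r in(("scene",[.6365,.2665,1.475]),("top",[.6321,.2677,1.475])):
    c=cam(n); p,e=tray(n,c,tg); print(n,p,e,rel(p,np.array(r)))
    for t in("jar","bowl"):
        for d in models.look_for(n,t)[:2]: print(t,round(d["score"],2),np.round(d["point"],3),rel(np.r_[d["point"][:2],0],tg)[:2])
E
python3 rel.py
```

```text
23.7833 [ 0.5981 -0.1147  0.0112] [[0.093, 0.996, -0.0], [0.996, -0.093, 0.001], [0.001, -0.0, -1.0]] w 0.01404629730176057 gf 58.601592779159546 f [-0.3  2.5 -4. ] q [-3.100e-01  6.150e-01 -1.880e-01  7.680e-01  1.000e-03  1.354e+00]
tray by grip [0.6141 0.0566 1.4778] rel [-0.2114 -0.0003  0.0028]
scene [0.614  0.0569 1.4808] 862.0 [-0.2108  0.0023  0.0058]
jar 0.63 [0.616 0.004 0.064] [-0.0517 -0.0065]
bowl 0.63 [0.629 0.101 0.029] [ 0.0454 -0.0112]
bowl 0.62 [ 0.193 -0.293  0.027] [-0.3872  0.3868]
top [0.6123 0.0574 1.4718] 1116.2 [-0.2112 -0.0004 -0.0032]
jar 0.72 [0.606 0.013 0.042] [-0.0444  0.0038]
bowl 0.79 [0.644 0.099 0.023] [ 0.0446 -0.0257]
```

Aligned to within about 2 mm and 0.01 rad. Start inserting, checking side force.

Emit:
send_rows:
  gripper: [8, 8, 8, 8, 8, 8, 8, 8, 8, 8]
  slide:
    - [3, 0.5, 0.5]
    - [7, 0.5, 0.5]
    - [12, 0.5, 0.5]
    - [17, 0.5, 0.5]
    - [22, 0.5, 0.5]
    - [27, 0.5, 0.5]
    - [32, 0.5, 0.5]
    - [36, 0.5, 0.5]
    - [39, 0.5, 0.5]
    - [40, 0.5, 0.5]
  rot:
    - [0, 0, 0]
    - [0, 0, 0.002]
    - [0, 0, 0.002]
    - [0, 0, 0.002]
    - [0, 0, 0.002]
    - [0, 0, 0.002]
    - [0, 0, 0.002]
    - [0, 0, 0.002]
    - [0, 0, 0.002]
    - [0, 0, 0.002]

```text
time_s: 25.22
position: [0.6024, -0.0755, 0.0108]
tool_rot: [0.74, 0.673, 0.0, -0.0]
ft_force: [-0.8, -3.3, -3.2]
width: 0.014
gripper_force: 58.7
```

```bash
python3 rel.py
```

```text
25.3167 [ 0.6024 -0.0755  0.0107] [[0.095, 0.995, 0.0], [0.995, -0.095, 0.001], [0.001, -0.0, -1.0]] w 0.01423947550194234 gf 58.6770236492157 f [ 0.4  0.8 -3.9] q [-2.460e-01  6.120e-01 -1.950e-01  7.640e-01  1.000e-03  1.421e+00]
tray by grip [0.6188 0.0957 1.4754] rel [-0.172  -0.0012  0.0004]
scene [0.6195 0.096  1.478 ] 1050.4 [-0.1713  0.0006  0.003 ]
jar 0.82 [0.619 0.045 0.06 ] [-0.0507 -0.0048]
bowl 0.87 [0.635 0.142 0.027] [ 0.0474 -0.0116]
bowl 0.69 [ 0.192 -0.292  0.028] [-0.4261  0.3874]
top [0.6167 0.0967 1.4851] 1271.8 [-0.1717 -0.001   0.0101]
jar 0.74 [0.614 0.056 0.042] [-0.0404  0.0005]
bowl 0.82 [ 0.212 -0.293  0.02 ] [-0.4261  0.3683]
bowl 0.76 [0.647 0.14  0.024] [ 0.0473 -0.0239]
```

Inside the runners with no side force. Continue.

Emit:
send_rows:
  gripper: [8, 8, 8, 8, 8, 8, 8, 8, 8, 8]
  slide:
    - [3, 0, 0]
    - [8, 0, 0]
    - [14, 0, 0]
    - [20, 0, 0]
    - [26, 0, 0]
    - [32, 0, 0]
    - [38, 0, 0]
    - [44, 0, 0]
    - [48, 0, 0]
    - [50, 0, 0]
  rot:
    - [0, 0, 0]
    - [0, 0, 0]
    - [0, 0, 0]
    - [0, 0, 0]
    - [0, 0, 0]
    - [0, 0, 0]
    - [0, 0, 0]
    - [0, 0, 0]
    - [0, 0, 0]
    - [0, 0, 0]

```text
time_s: 26.75
position: [0.6072, -0.0256, 0.0108]
tool_rot: [0.74, 0.673, 0.0, -0.0]
ft_force: [0.4, -2.5, -3.2]
width: 0.0144
gripper_force: 58.7
```

```bash
python3 rel.py
```

```text
26.85 [ 0.6072 -0.0254  0.0108] [[0.095, 0.995, 0.0], [0.995, -0.095, 0.001], [0.001, -0.0, -1.0]] w 0.014041909457572409 gf 58.65231513977051 f [-0.2  2.4 -2.9] q [-1.630e-01  6.130e-01 -1.930e-01  7.650e-01  1.000e-03  1.503e+00]
tray by grip [0.6235 0.1458 1.4756] rel [-0.1216 -0.0012  0.0006]
scene [0.6229 0.1451 1.4784] 1478.9 [-0.1221  0.0019  0.0034]
jar 0.77 [0.626 0.092 0.06 ] [-0.0534 -0.0076]
bowl 0.75 [ 0.196 -0.292  0.028] [-0.4765  0.3844]
top [0.6229 0.1494 1.4766] 1593.3 [-0.1186 -0.0022  0.0016]
jar 0.69 [0.622 0.106 0.038] [-0.0401 -0.0025]
bowl 0.76 [ 0.21  -0.297  0.02 ] [-0.4805  0.3699]
bowl 0.61 [ 0.643 -0.443  0.045] [-0.5845 -0.0757]
```

Emit:
send_rows:
  gripper: [8, 8, 8, 8, 8, 8, 8, 8, 8, 8]
  slide:
    - [3, 0, 0]
    - [8, 0, 0]
    - [14, 0, 0]
    - [20, 0, 0]
    - [26, 0, 0]
    - [32, 0, 0]
    - [38, 0, 0]
    - [44, 0, 0]
    - [48, 0, 0]
    - [50, 0, 0]
  rot:
    - [0, 0, 0]
    - [0, 0, 0]
    - [0, 0, 0]
    - [0, 0, 0]
    - [0, 0, 0]
    - [0, 0, 0]
    - [0, 0, 0]
    - [0, 0, 0]
    - [0, 0, 0]
    - [0, 0, 0]

```text
time_s: 28.28
position: [0.612, 0.0242, 0.0108]
tool_rot: [0.74, 0.673, 0.0, -0.0]
ft_force: [-0.3, -3.0, -2.2]
width: 0.0142
gripper_force: 58.7
```

Emit:
send_rows:
  gripper: [8, 8, 8, 8, 8, 8, 8, 8, 8, 8]
  slide:
    - [3, 0, 0]
    - [8, 0, 0]
    - [14, 0, 0]
    - [20, 0, 0]
    - [26, 0, 0]
    - [32, 0, 0]
    - [38, 0, 0]
    - [44, 0, 0]
    - [48, 0, 0]
    - [50, 0, 0]
  rot:
    - [0, 0, 0]
    - [0, 0, 0]
    - [0, 0, 0]
    - [0, 0, 0]
    - [0, 0, 0]
    - [0, 0, 0]
    - [0, 0, 0]
    - [0, 0, 0]
    - [0, 0, 0]
    - [0, 0, 0]

```text
time_s: 29.12
position: [0.6167, 0.0739, 0.0108]
tool_rot: [0.74, 0.673, 0.0, -0.0]
ft_force: [-0.6, -2.0, -2.9]
width: 0.0145
gripper_force: 58.7
```

```bash
python3 rel.py
```

```text
29.2167 [0.6168 0.0741 0.0108] [[0.095, 0.995, 0.0], [0.995, -0.095, 0.001], [0.001, -0.0, -1.0]] w 0.014123715708704297 gf 58.65390121936798 f [ 0.2  2.1 -4. ] q [ 1.000e-03  6.340e-01 -1.520e-01  7.850e-01  1.000e-03  1.667e+00]
tray by grip [0.6331 0.2454 1.4756] rel [-0.0216 -0.0012  0.0006]
scene [0.6311 0.2446 1.489 ] 1006.7 [-0.0223  0.0033  0.014 ]
jar 0.81 [0.633 0.188 0.06 ] [-0.0572 -0.0057]
bowl 0.81 [ 0.193 -0.291  0.028] [-0.576   0.3868]
bowl 0.74 [0.646 0.292 0.03 ] [ 0.0476 -0.0087]
top [0.6546 0.3162 1.3026] 887.2 [ 0.0504 -0.0178 -0.1724]
jar 0.65 [0.633 0.221 0.076] [-0.0243 -0.0025]
bowl 0.79 [ 0.209 -0.295  0.02 ] [-0.5784  0.3706]
bowl 0.76 [0.664 0.29  0.023] [ 0.0469 -0.0263]
```

Emit:
send_rows:
  gripper: [8, 8, 8, 8, 8, 8, 8, 8, 8, 8]
  slide:
    - [2, 0, 0]
    - [4, 0, 0]
    - [7, 0, 0]
    - [10, 0, 0]
    - [13, 0, 0]
    - [15, 0, 0]
    - [16, 0, 0]
    - [17, 0, 0]
    - [17, 0, 0]
    - [17, 0, 0]
  rot:
    - [0, 0, 0]
    - [0, 0, 0]
    - [0, 0, 0]
    - [0, 0, 0]
    - [0, 0, 0]
    - [0, 0, 0]
    - [0, 0, 0]
    - [0, 0, 0]
    - [0, 0, 0]
    - [0, 0, 0]

```text
time_s: 30.65
position: [0.6184, 0.0904, 0.0108]
tool_rot: [0.74, 0.672, 0.0, -0.0]
ft_force: [0.5, -0.7, -3.1]
width: 0.0143
gripper_force: 58.7
```

Emit:
send_rows:
  gripper: [8, 8, 8, 8, 8, 8, 8, 8, 8, 8]
  slide:
    - [0.5, 0, 0]
    - [1, 0, 0]
    - [1.5, 0, 0]
    - [2, 0, 0]
    - [2.5, 0, 0]
    - [3, 0, 0]
    - [3.5, 0, 0]
    - [4, 0, 0]
    - [4, 0, 0]
    - [4, 0, 0]
  rot:
    - [0, 0, 0]
    - [0, 0, 0]
    - [0, 0, 0]
    - [0, 0, 0]
    - [0, 0, 0]
    - [0, 0, 0]
    - [0, 0, 0]
    - [0, 0, 0]
    - [0, 0, 0]
    - [0, 0, 0]

```text
time_s: 31.48
position: [0.6187, 0.0942, 0.0108]
tool_rot: [0.74, 0.672, 0.0, -0.0]
ft_force: [-0.1, -1.9, -2.6]
width: 0.0143
gripper_force: 58.7
```

Not yet at the stop. Go 2 mm at a time.

Emit:
send_rows:
  gripper: [8, 8, 8, 8, 8, 8, 8, 8, 8, 8]
  slide:
    - [0.5, 0, 0]
    - [1, 0, 0]
    - [1.5, 0, 0]
    - [2, 0, 0]
    - [2.5, 0, 0]
    - [3, 0, 0]
    - [3, 0, 0]
    - [3, 0, 0]
    - [3, 0, 0]
    - [3, 0, 0]
  rot:
    - [0, 0, 0]
    - [0, 0, 0]
    - [0, 0, 0]
    - [0, 0, 0]
    - [0, 0, 0]
    - [0, 0, 0]
    - [0, 0, 0]
    - [0, 0, 0]
    - [0, 0, 0]
    - [0, 0, 0]

```text
time_s: 32.32
position: [0.6188, 0.0968, 0.0107]
tool_rot: [0.74, 0.672, -0.0, -0.0]
ft_force: [-1.1, -5.1, -2.6]
width: 0.0143
gripper_force: 58.7
```

Emit:
send_rows:
  gripper: [8, 8, 8, 8, 8, 8, 8, 8, 8, 8]
  slide:
    - [0.5, 0, 0]
    - [1, 0, 0]
    - [1.5, 0, 0]
    - [2, 0, 0]
    - [2.5, 0, 0]
    - [3, 0, 0]
    - [3, 0, 0]
    - [3, 0, 0]
    - [3, 0, 0]
    - [3, 0, 0]
  rot:
    - [0, 0, 0]
    - [0, 0, 0]
    - [0, 0, 0]
    - [0, 0, 0]
    - [0, 0, 0]
    - [0, 0, 0]
    - [0, 0, 0]
    - [0, 0, 0]
    - [0, 0, 0]
    - [0, 0, 0]

```text
time_s: 33.15
position: [0.6186, 0.0968, 0.0106]
tool_rot: [0.741, 0.672, -0.002, 0.001]
ft_force: [-3.7, -17.6, -1.0]
width: 0.0143
gripper_force: 59.0
```

It meets the stop: position unchanged while the force rises to 17.6 N. Ease off, open, rise, and move back.

Emit:
send_rows:
  gripper: [8, 8, 8, 8, 16, 20, 26, 34, 42, 45]
  slide:
    - [-1, 0, 0]
    - [-2, 0, 0]
    - [-3, 0, 0]
    - [-3, 0, 0.5]
    - [-3, 0, 0.5]
    - [-3, 0, 0.5]
    - [-3, 0, 0.5]
    - [-3, 0, 0.5]
    - [-3, 0, 0.5]
    - [-3, 0, 0.5]
  rot:
    - [0, 0, 0]
    - [0, 0, 0]
    - [0, 0, 0]
    - [0, 0, 0]
    - [0, 0, 0]
    - [0, 0, 0]
    - [0, 0, 0]
    - [0, 0, 0]
    - [0, 0, 0]
    - [0, 0, 0]

```text
time_s: 33.98
position: [0.6193, 0.0973, 0.0105]
tool_rot: [0.74, 0.672, 0.0, 0.0]
ft_force: [0.4, -0.8, 0.5]
width: 0.0448
gripper_force: 0.0
```

Emit:
send_rows:
  gripper: [45, 45, 45, 45, 45, 45, 45, 45, 45, 45]
  slide:
    - [0, 0, -5]
    - [0, 0, -12]
    - [0, 0, -22]
    - [0, 0, -34]
    - [0, 0, -48]
    - [0, 0, -65]
    - [0, 0, -82]
    - [0, 0, -100]
    - [0, 0, -120]
    - [0, 0, -130]
  rot:
    - [0, 0, 0]
    - [0, 0, 0]
    - [0, 0, 0]
    - [0, 0, 0]
    - [0, 0, 0]
    - [0, 0, 0]
    - [0, 0, 0]
    - [0, 0, 0]
    - [0, 0, 0]
    - [0, 0, 0]

```text
time_s: 34.82
position: [0.6203, 0.0971, 0.1439]
tool_rot: [0.74, 0.672, 0.002, 0.001]
ft_force: [-0.3, 0.2, 0.4]
width: 0.0452
gripper_force: 0.0
```

Emit:
send_rows:
  gripper: [45, 45, 45, 45, 45, 45, 45, 45, 45, 45]
  slide:
    - [-10, 0, -10]
    - [-35, 0, -25]
    - [-65, 0, -40]
    - [-95, 0, -40]
    - [-125, 0, -40]
    - [-150, 0, -40]
    - [-160, 0, -40]
    - [-160, 0, -40]
    - [-160, 0, -40]
    - [-160, 0, -40]
  rot:
    - [0, 0, 0]
    - [0, 0, 0]
    - [0, 0, 0]
    - [0, 0, 0]
    - [0, 0, 0]
    - [0, 0, 0]
    - [0, 0, 0]
    - [0, 0, 0]
    - [0, 0, 0]
    - [0, 0, 0]

```text
time_s: 35.65
position: [0.6036, -0.0614, 0.1802]
tool_rot: [0.74, 0.673, 0.0, -0.0]
ft_force: [-0.6, 0.3, 0.6]
width: 0.0451
gripper_force: 0.0
```

```bash
python3 - <<'E'
from tr import *
st(); home=[.635,.268,1.475]
for n in("scene","top"):
    c=cam(n); print(n,"handle end/grip expected px",proj(c,[[home[0]-.22*np.cos(1.475),home[1]-.22*np.sin(1.475),.045],[home[0]-.11*np.cos(1.475),home[1]-.11*np.sin(1.475),.045]]).round(1).tolist())
    f=c["frame"].astype(int); m=(f[:,:,0]-f[:,:,2]>60)&(f[:,:,0]>90)
    k,l,s,_=cv2.connectedComponentsWithStats(m.astype(np.uint8)); 
    for i in range(1,k):
        if 30<s[i,4]<600: print(s[i].tolist())
    for t in("jar","bowl","tray","mug","tin"):
        for d in models.look_for(n,t)[:2]: print(t,round(d["score"],2),np.round(d["point"],3))
    for d in models.cut_out(n,"jar")[:1]: ys,xs=np.nonzero(d["pixels"]); print("jar box",xs.min(),xs.max(),ys.min(),ys.max())
E
```

```text
35.75 [ 0.6037 -0.061   0.1803] [[0.094, 0.996, -0.0], [0.996, -0.094, 0.0], [0.0, -0.0, -1.0]] w 0.044992439806824915 gf 0.0 f [-1.  -0.2  0.4] q [-0.221  0.462  0.031  1.14   0.     1.444]
scene handle end/grip expected px [[354.5, 258.8], [394.2, 254.5]]
[496, 29, 26, 32, 537]
[278, 37, 9, 42, 70]
[327, 36, 6, 43, 71]
[293, 58, 26, 10, 96]
[441, 123, 12, 42, 189]
[205, 167, 13, 17, 138]
[64, 201, 5, 32, 41]
[78, 201, 31, 29, 451]
[113, 209, 16, 25, 246]
[471, 219, 17, 14, 194]
[356, 254, 39, 8, 168]
[427, 318, 7, 11, 36]
[403, 323, 7, 8, 32]
[379, 328, 7, 7, 35]
[351, 333, 10, 8, 65]
jar 0.91 [0.633 0.216 0.061]
bowl 0.8 [0.651 0.312 0.031]
bowl 0.66 [ 0.196 -0.292  0.026]
tray 0.9 [0.627 0.239 0.004]
mug 0.57 [ 0.653 -0.443  0.048]
mug 0.38 [ 0.437 -0.259  0.083]
tin 0.98 [ 0.439 -0.262  0.084]
jar box 405 428 232 265
top handle end/grip expected px [[308.9, 147.2], [275.2, 143.6]]
[258, 60, 73, 19, 338]
[201, 102, 14, 14, 155]
[280, 144, 29, 6, 84]
[446, 179, 11, 66, 570]
[493, 193, 53, 72, 371]
[519, 202, 25, 34, 482]
[486, 204, 2, 34, 53]
[489, 213, 3, 51, 80]
[502, 220, 13, 19, 177]
[547, 223, 3, 18, 34]
[521, 236, 21, 19, 324]
[486, 239, 3, 24, 34]
[449, 246, 5, 13, 62]
[520, 252, 11, 10, 65]
jar 0.56 [0.629 0.23  0.043]
bowl 0.79 [ 0.209 -0.299  0.02 ]
bowl 0.75 [0.663 0.316 0.025]
tray 0.94 [ 0.62  0.25 -0.  ]
mug 0.79 [ 0.643 -0.442  0.045]
tin 0.6 [ 0.411 -0.252  0.1  ]
jar box 246 264 136 154
```

The handle sits where the home pose predicts, the jar and bowl are upright, and the gripper is clear.

```bash
python3 -c "
from station import ctrl; print(ctrl.hand_in())"
```

```text
the job is handed in; nothing more can be done
None
```

The job is handed in: the jar stands upright on the tray beside the bowl, and the loaded tray is pushed home against the back stop and released; I saw no sign of any other item being moved, but the judge's verdict was not shown.

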